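# Balance the loaded lever beam on its stand

### The arm

A 6-joint arm with a two-finger parallel gripper is mounted at the origin on a cart in front of the work surface, level with it; the furniture and walls round the work are solid. World frame = base frame: x ahead of the robot, y to its left, z up, the work surface at z = 0. Lengths are in m, angles in rad, forces in N, time in s.
With the tool pointing down it reaches from about 0.35 to 0.85 m from the base axis. Payload 8.1 kg.
Tool frame: the origin (TCP) lies on the front face of the gripper's body, between the roots of the fingers; the fingertips stand 84 mm ahead of it and the grasp point (between the pads) lies 65 mm ahead of it; x points along the fingers, y is the direction in which the jaws open and shut, and the axes are right-handed (so a half turn about x gives the same grasp; the last joint's range is limited). The gripper opens to 93 mm and grips with 3 to 60 N. Pads are 15 mm wide; open, the fingers measure 128 mm over their backs; the gripper's body (75 mm by 188 mm) begins 65 mm behind the grasp point.
Start: joints at [-1.212, 0.13, 1.488, -0, 1.523, -0.085], TCP at [0.258, -0.542, 0.303] pointing down, gripper open.
Joint ranges: [-2.96, 2.96], [-0.89, 2.26], [0.02, 2.5], [-1.34, 4.48], [0, 2.73], [-2.66, 2.66]. Speed limits (rad/s): [2.39, 2.39, 2.79, 3.14, 3.14, 3.14].

### API

Orientations are given as a rotation vector (axis times angle).
In Python, from plant import telemetry, read_camera, camera_params, robot gives the robot as it stands.
- The arm moves only by the tool step_arm, never from a script. Its argument "commands" is a list of rows, each an object with "xyz": the shift along the tool's x, y, z in mm, a list of three; "turn": the turn, a rotation vector about the tool's x, y, z in rad, a list of three; "grip": the finger opening in mm, from 0 to 93. In form: [{"xyz": [dx, dy, dz], "turn": [ax, ay, az], "grip": grip}, ...]. A call has 1 to 12 rows; each row is the pose to reach, as a shift and turn from the pose commanded when the call began, along the tool's axes at that moment; what a row does not reach only later rows make up. A row lasts 1/8 s, in which the tool goes at most 62.5 mm and 10.7 degrees, less where a joint would pass 70% of its speed; a pose out of reach is approached as far as the arm can. A call with a gripper value outside its range is refused whole. The fingers move at their own pace and stop on an object; "force" is the grip in N (left out, the last holds). Time passes only in rows, so rows that repeat a pose let the fingers close. It gives the time, the measured TCP pose, the force and the opening at its end, in the units of the state.
- telemetry.read_state(): the state, without advancing time (a new reading comes with each control period).
- read_camera(name): name is "scene" or "top"; returns the picture (480x640x3 uint8, red, green, blue); there is no depth.
- camera_params(name): a dict with "mtx" (3x3 intrinsics, pixels), "rvec" (rotation vector, rad) and "tvec" (3), from world to camera coordinates, as OpenCV has them. Camera axes: x right, y down, z forward; pixel columns grow to the right and rows downward; lengths in m; the calibration is good to about 2 mm. A picture is of the moment at which its call begins. camera_params takes no time and is no camera call.
- robot.close_job(): hands the job in, once; it reports no verdict.
The state is a dict: "t": time; "q": joint angles; "dq": joint speeds; "joint_torque": joint torques, N m; "tool_pos": TCP position; "orientation": TCP orientation; "force": force on the tool from outside, world axes, zero at the start; "wrist_torque": the same for the moment, N m; "opening": finger opening in m.
Only numpy, scipy, OpenCV 4.12 (cv2) and the standard library are available. Lean on these libraries where they do the work, as an engineer would, in place of code of your own. Each camera call takes 0.05 s, during which the arm holds its last target. There are 200 camera calls.

### The job

Pick up the aluminium beam that carries the brass rider (not the bare one) at the point where it balances, so that it hangs level and does not tip, and set it down on the small square head of the balancing stand so that it stays balanced there, level, when you let go. The beam may point in any direction.

Things in the scene. Friction and masses are not known exactly. Their poses are not given: they have to be found in the camera images.
- beam_mid (a point): Loaded beam: straight aluminium bar, black end caps, fine dark marks; 320 long, 22 wide, 32 mm tall, lying on the desk on its 22 mm face. Point: half-way along, across and up the bare bar, 16 mm above its underside; x along the bar to the rider's end, z up. Bare bar 0.25 kg, evenly spread. A like beam without rider lies at the back.
- rider_mid (a point): Brass rider clamped tight astride the loaded beam: 30 mm along the bar, 38 wide, from 5 mm above the beam's underside to 52 mm above it (thumbscrew top). Point: on the bar's centre line, mid-rider, 16 mm above the underside, 90 to 140 mm from beam_mid. It weighs 0.25 kg, as much as the bare bar, so the loaded beam balances half-way between beam_mid and rider_mid.
- stand_top (a point): Balancing stand, fixed, steel, 80 mm tall: round foot 90 mm across, thin stem, square head 34 x 34 x 14 mm. Point: centre of the head's flat level top, z up. The beam lies flat on the head and stays level only if its balance point is over the head, within about 15 mm of this point.

How it is judged:
By the outcome, as a careful person would: the job done as asked, in the order asked, and still so for the second after the job is handed in, with the robot touching nothing.
It also fails if it takes over 51 s, if anything falls off the work surface, if the arm or the gripper's body presses on something with over 40 N, if the wrist force passes 120 N, or if a joint passes its speed limit or range.

## Working session

There is one attempt and no reset: what is moved stays moved. The work goes in short steps, Python scripts to look and compute and a tool call to move; the robot and the scene stay as the last step left them, time stands still between calls to the robot, and variables do not carry over. Pictures are saved under pics/ and viewed, about 8 in all and at most 12, crops included, and the job is handed in when it is done.

Besides the shell and the picture viewer there is one more tool, called after ">>>" as name(argument=value, ...) on one line, values as JSON. step_arm: Moves the arm, as the interface text tells. Its arguments: {"type":"object","properties":{"commands":{"type":"array"},"force":{"type":"number"}},"required":["commands"]}

```bash
mkdir -p pics; python3 - <<'E'
from plant import telemetry, read_camera, camera_params, robot
import cv2
for n in("scene","top"):
    cv2.imwrite(f"pics/{n}0.png",read_camera(n)[:,:,::-1]); p=camera_params(n); print(n,p)
s=telemetry.read_state();print(s)
E
```

```text
scene {'mtx': array([[577.38252505,   0.        , 314.60096493],
       [  0.        , 577.38252505, 244.55963042],
       [  0.        ,   0.        ,   1.        ]]), 'rvec': array([ 0.78269401, -2.37008082,  1.32930982]), 'tvec': array([0.45601769, 0.24591732, 0.91718651])}
top {'mtx': array([[610.55299404,   0.        , 332.1139775 ],
       [  0.        , 610.55299404, 227.5313971 ],
       [  0.        ,   0.        ,   1.        ]]), 'rvec': array([ 2.15031358, -2.11708496,  0.12934765]), 'tvec': array([-0.00965855,  0.54538411,  1.10367024])}
{'t': 0.1, 'q': array([-1.21240762e+00,  1.31101103e-01,  1.48916870e+00, -2.25504448e-05,
        1.52301441e+00, -8.53836464e-02]), 'dq': array([-0.00050021,  0.00065598, -0.00222904, -0.00044971,  0.00062137,
       -0.00030307]), 'joint_torque': array([ 1.42961075e-03, -5.61339748e+01, -4.93097770e+01,  7.69282621e-02,
        2.90536514e-02, -4.73597208e-05]), 'tool_pos': array([ 0.25749916, -0.5415155 ,  0.30178393]), 'orientation': array([ 1.97588838,  0.4475151 , -1.97639989]), 'force': array([-0.47938002,  0.6838284 ,  0.23859988]), 'wrist_torque': array([0.020069  , 0.00953099, 0.01560266]), 'opening': 0.09266183135857496}
```

View pics/top0.png

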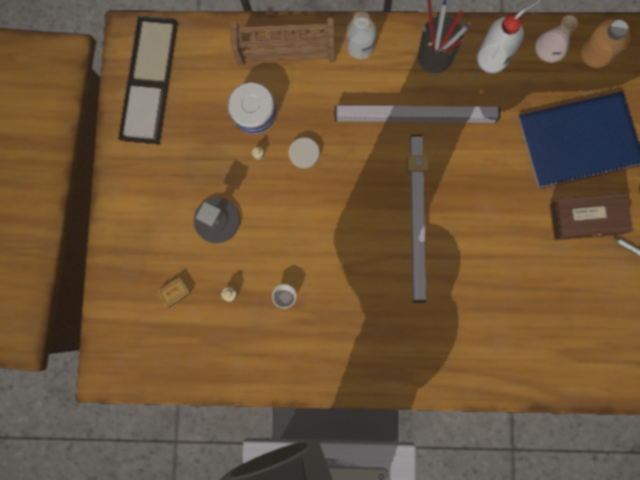

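View pics/scene0.png

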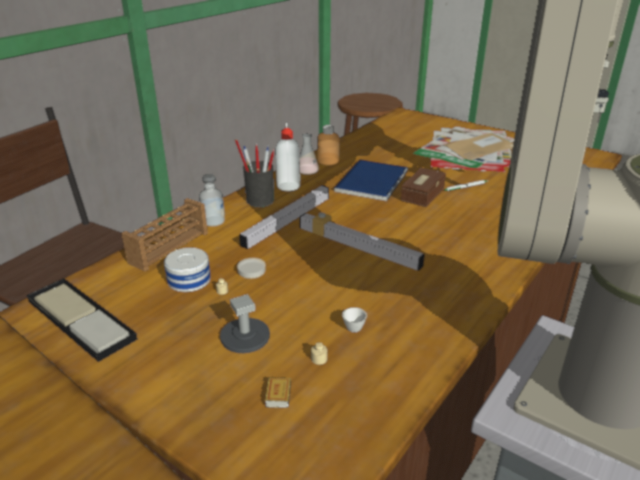

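The top view shows the loaded beam from about (417,136) to (419,300) with the rider at (418,162), and the stand head at about (209,214). The scene view agrees, with the head at (241,304). I'll enlarge these.

```bash
python3 - <<'E'
import cv2,numpy as np
t=cv2.imread("pics/top0.png");s=cv2.imread("pics/scene0.png")
R=lambda im,x,y,w,h,k:cv2.resize(im[y:y+h,x:x+w],None,fx=k,fy=k,interpolation=cv2.INTER_CUBIC)
def grid(im,x,y,k,st=10):
    for i in range(-(-x//st)*st,x+im.shape[1]//k,st):
        cv2.line(im,(int((i-x+.5)*k),0),(int((i-x+.5)*k),6),(0,255,255),1);cv2.putText(im,str(i),(int((i-x+.5)*k),16),0,.35,(0,255,255))
    for j in range(-(-y//st)*st,y+im.shape[0]//k,st):
        cv2.line(im,(0,int((j-y+.5)*k)),(6,int((j-y+.5)*k)),(0,255,255),1);cv2.putText(im,str(j),(8,int((j-y+.5)*k)+4),0,.35,(0,255,255))
    return im
def crop(im,x,y,w,h,k):return grid(R(im,x,y,w,h,k),x,y,k)
A=np.zeros((600,800,3),np.uint8)
def put(c,x,y):A[y:y+c.shape[0],x:x+c.shape[1]]=c
put(crop(t,395,125,45,60,6),0,0); put(crop(t,395,265,45,40,6),0,360)
put(crop(t,190,190,55,55,5),280,0); put(crop(s,215,285,60,70,4),560,0)
put(crop(s,295,180,130,95,4),280,290-70+0 if 0 else 200)
put(crop(s,215,285,60,70,3),0+300-20,0) if 0 else None
cv2.imwrite("pics/m1.png",A)
E
```

```text
(no output)
```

View pics/m1.png

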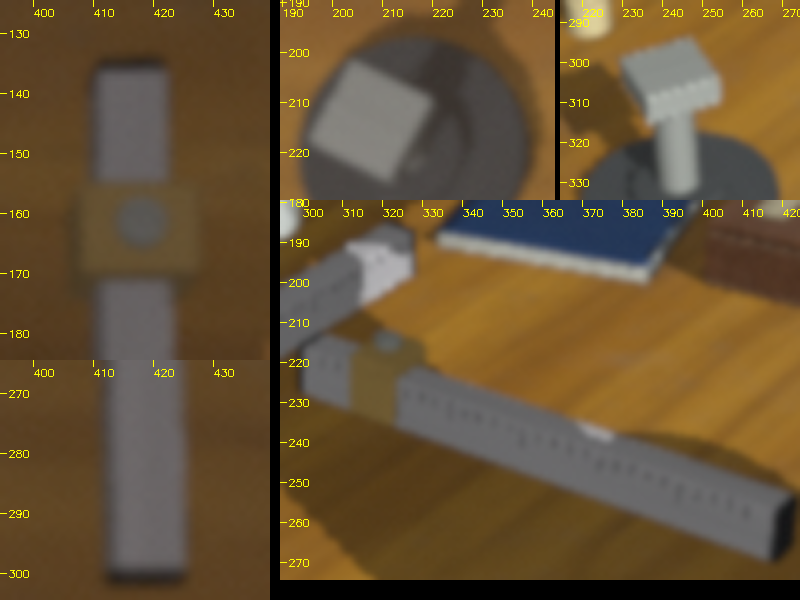

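The crops give these pixel positions:
- **Top view, beam ends:** (416,135) and (418.8,301).
- **Top view, rider:** rows 155.5–170.5, centred near (417.3,163), screw at (417.7,161.5).
- **Top view, head corners:** (203,201), (218.5,209.5), (210.5,225.5), (194.5,216).
- **Scene view, head top corners:** (231,301), (247,294), (256,306), (238,313).

```bash
cat > h.py <<'E'
import cv2,numpy as np
from plant import telemetry, read_camera, camera_params, robot
def pos(n,uv,z):
    p=camera_params(n);R,_=cv2.Rodrigues(p["rvec"]);c=-R.T@p["tvec"]
    d=cv2.undistortPoints(np.float64(uv).reshape(-1,1,2),p["mtx"],None).reshape(-1,2)
    r=np.c_[d,np.ones(len(d))]@R
    return c+r*((z-c[2])/r[:,2])[:,None]
def proj(n,P):
    p=camera_params(n);return cv2.projectPoints(np.float64(P).reshape(-1,1,3),p["rvec"],p["tvec"],p["mtx"],None)[0].reshape(-1,2)
E
python3 - <<'E'
from h import *
np.set_printoptions(precision=4,suppress=True)
e=pos("top",[(416,135),(418.8,301)],.032);print("ends",e,np.linalg.norm(e[0]-e[1]))
for z in(.037,.04,.043):
  r=pos("top",[(417,155.5),(417.5,170.5)],z);print("rider",z,r.mean(0),np.linalg.norm(r[0]-r[1]))
print("screw",pos("top",[(417.7,161.5)],.052))
h=pos("top",[(203,201),(218.5,209.5),(210.5,225.5),(194.5,216)],.08);print(h,h.mean(0),np.linalg.norm(h-np.roll(h,1,0),axis=1))
h=pos("scene",[(231,301),(247,294),(256,306),(238,313)],.08);print(h,h.mean(0))
# scene beam: base front edge & rider edges on side face bottom, near-end
print("scene beam near-end base/top left edge",pos("scene",[(416,270)],0),pos("scene",[(414,255.5),(301,214)],.032))
print("scene rider bottom edges z5",pos("scene",[(310,232),(321,235)],.005))
for n in("top","scene"):
  p=camera_params(n);R,_=cv2.Rodrigues(p["rvec"]);print(n,-R.T@p["tvec"])
s=telemetry.read_state();R,_=cv2.Rodrigues(s["orientation"]);print(s["tool_pos"],"\n",R)
E
```

```text
ends [[ 0.7287 -0.1592  0.032 ]
 [ 0.4117 -0.1635  0.032 ]] 0.3169863155743726
rider 0.037 [ 0.6721 -0.1608  0.037 ] 0.02928443597213021
rider 0.04 [ 0.6714 -0.1605  0.04  ] 0.029206955804448036
rider 0.043 [ 0.6706 -0.1601  0.043 ] 0.029129475636765746
screw [[ 0.6711 -0.1599  0.052 ]]
[[0.5853 0.2346 0.08  ]
 [0.5699 0.2055 0.08  ]
 [0.5402 0.2188 0.08  ]
 [0.5573 0.2489 0.08  ]] [0.5632 0.2269 0.08  ] [0.0314 0.033  0.0325 0.0346]
[[0.576  0.2345 0.08  ]
 [0.5674 0.2026 0.08  ]
 [0.5312 0.2193 0.08  ]
 [0.5428 0.2521 0.08  ]] [0.5544 0.2271 0.08  ]
scene beam near-end base/top left edge [[ 0.4131 -0.1538  0.    ]] [[ 0.4223 -0.1562  0.032 ]
 [ 0.7293 -0.161   0.032 ]]
scene rider bottom edges z5 [[ 0.6883 -0.1422  0.005 ]
 [ 0.6591 -0.1462  0.005 ]]
top [ 0.3791 -0.0312  1.1709]
scene [-0.0288  0.7961  0.6892]
[ 0.2575 -0.5415  0.3018] 
 [[-0.0006  0.4293 -0.9031]
 [ 0.0016 -0.9031 -0.4294]
 [-1.     -0.0017 -0.0001]]
```

>>> step_arm(commands=[{"xyz": [0, -22, -60], "turn": [0.05, 0, 0], "grip": 93}, {"xyz": [0, -44, -120], "turn": [0.1, 0, 0], "grip": 93}, {"xyz": [0, -66, -180], "turn": [0.15, 0, 0], "grip": 93}, {"xyz": [0, -88, -240], "turn": [0.2, 0, 0], "grip": 93}, {"xyz": [20, -110, -300], "turn": [0.25, 0, 0], "grip": 93}, {"xyz": [40, -132, -360], "turn": [0.3, 0, 0], "grip": 93}, {"xyz": [60, -154, -420], "turn": [0.35, 0, 0], "grip": 93}, {"xyz": [80, -176, -470], "turn": [0.4, 0, 0], "grip": 93}, {"xyz": [100, -188, -492], "turn": [0.43, 0, 0], "grip": 93}, {"xyz": [100, -188, -492], "turn": [0.43, 0, 0], "grip": 93}, {"xyz": [100, -188, -492], "turn": [0.43, 0, 0], "grip": 93}])

```text
t: 1.48
tool_pos: [0.6209, -0.1612, 0.2026]
orientation: [2.213, 0.016, -2.215]
force: [-0.1, -0.7, -0.3]
opening: 0.0932
```

```bash
python3 - <<'E'
from h import *
np.set_printoptions(precision=4,suppress=True)
e=pos("top",[(416.1,134.5),(418.9,301.7)],.032);print("ends",e,np.linalg.norm(e[0]-e[1]),e.mean(0))
r=pos("top",[(417.3,154.8),(417.7,170.8)],.04);print("rider",r.mean(0))
h=pos("top",[(204.1,200.9),(220.3,209.5),(211.5,225.9),(195.1,217.1)],.08);print("top head",h.mean(0),np.linalg.norm(h-np.roll(h,1,0),axis=1))
g=pos("scene",[(229.8,300.3),(247.8,293.8),(254.5,305.3),(237,312)],.08);print("scene",g.mean(0),np.linalg.norm(g-np.roll(g,1,0),axis=1))
print(proj("scene",h))
print("rider sc",pos("scene",[(309,231),(320,235)],.005)) 
s=telemetry.read_state();R,_=cv2.Rodrigues(s["orientation"]);print(s["t"],s["tool_pos"],s["force"],"\n",R)
cv2.imwrite("pics/s1.png",read_camera("scene")[:,:,::-1]);
E
```

```text
ends [[ 0.7297 -0.1593  0.032 ]
 [ 0.4104 -0.1636  0.032 ]] 0.319262933530707 [ 0.57   -0.1615  0.032 ]
rider [ 0.6718 -0.1609  0.04  ]
top head [0.5626 0.2248 0.08  ] [0.0337 0.0342 0.0338 0.0346]
scene [0.5566 0.2265 0.08  ] [0.037  0.0353 0.0368 0.0337]
[[227.8053 298.5447]
 [246.0908 293.3936]
 [253.3122 303.5751]
 [234.4249 309.0345]]
rider sc [[ 0.6931 -0.1445  0.005 ]
 [ 0.661  -0.1448  0.005 ]]
1.475 [ 0.6209 -0.1612  0.2026] [-0.0655 -0.6938 -0.252 ] 
 [[-0.0008  0.0145 -0.9999]
 [-0.0003 -0.9999 -0.0145]
 [-1.      0.0002  0.0008]]
```

View pics/s1.png

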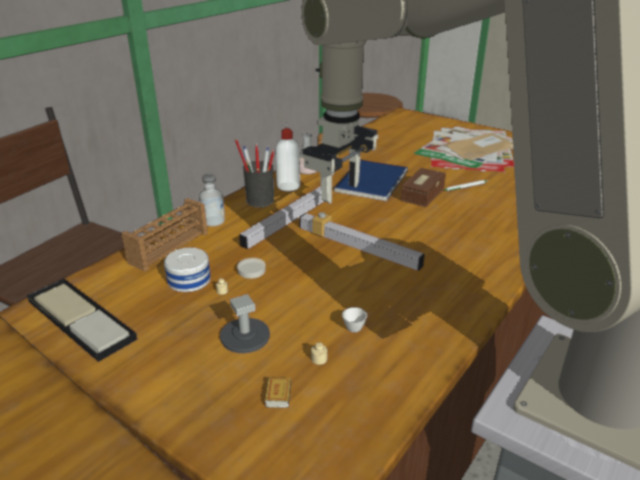

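The arm hovers over the balance point (0.621, -0.161), aligned with the beam and clear of everything, with the fingers straddling it. I'll go down and grip.

>>> step_arm(commands=[{"xyz": [50, 0, 0], "turn": [0, 0, 0], "grip": 93}, {"xyz": [90, 0, 0], "turn": [0, 0, 0], "grip": 93}, {"xyz": [113, 0, 0], "turn": [0, 0, 0], "grip": 93}, {"xyz": [113, 0, 0], "turn": [0, 0, 0], "grip": 93}, {"xyz": [113, 0, 0], "turn": [0, 0, 0], "grip": 15}, {"xyz": [113, 0, 0], "turn": [0, 0, 0], "grip": 15}, {"xyz": [113, 0, 0], "turn": [0, 0, 0], "grip": 15}, {"xyz": [113, 0, 0], "turn": [0, 0, 0], "grip": 15}, {"xyz": [113, 0, 0], "turn": [0, 0, 0], "grip": 15}, {"xyz": [113, 0, 0], "turn": [0, 0, 0], "grip": 15}, {"xyz": [113, 0, 0], "turn": [0, 0, 0], "grip": 15}, {"xyz": [113, 0, 0], "turn": [0, 0, 0], "grip": 15}], force=40)

```text
t: 3.02
tool_pos: [0.6212, -0.1609, 0.0897]
orientation: [2.214, 0.015, -2.215]
force: [0.3, -0.7, 0.1]
opening: 0.0218
```

```bash
python3 - <<'E'
from h import *
s=telemetry.read_state();print(s["tool_pos"],s["force"],s["wrist_torque"],s["opening"])
E
```

```text
[ 0.62124125 -0.16086058  0.08966952] [ 0.33282504 -0.71228625  0.10332897] [-0.05746947  0.04136097  0.03477232] 0.02178656305391539
```

Gripped at a 21.8 mm opening. I'll lift and check the wrist moment for balance.

>>> step_arm(commands=[{"xyz": [-15, 0, 0], "turn": [0, 0, 0], "grip": 15}, {"xyz": [-30, 0, 0], "turn": [0, 0, 0], "grip": 15}, {"xyz": [-40, 0, 0], "turn": [0, 0, 0], "grip": 15}, {"xyz": [-40, 0, 0], "turn": [0, 0, 0], "grip": 15}, {"xyz": [-40, 0, 0], "turn": [0, 0, 0], "grip": 15}, {"xyz": [-40, 0, 0], "turn": [0, 0, 0], "grip": 15}, {"xyz": [-40, 0, 0], "turn": [0, 0, 0], "grip": 15}, {"xyz": [-40, 0, 0], "turn": [0, 0, 0], "grip": 15}], force=40)

```text
t: 4.03
tool_pos: [0.6211, -0.1608, 0.1294]
orientation: [2.214, 0.015, -2.215]
force: [-0.5, -0.5, -4.7]
opening: 0.0219
```

```bash
python3 - <<'E'
from h import *
F=[];T=[]
for i in range(8):
    im=read_camera("scene"); s=telemetry.read_state();F.append(s["force"]);T.append(s["wrist_torque"])
print(s["tool_pos"],np.mean(F,0),np.mean(T,0),np.std(T,0),s["opening"])
cv2.imwrite("pics/s2.png",cv2.resize(im[150:300,220:460,::-1],None,fx=3.3,fy=3.3,interpolation=cv2.INTER_CUBIC))
E
```

```text
[ 0.62129428 -0.16082778  0.12977313] [-0.03695216 -0.02009805 -4.67406213] [ 0.04112421 -0.01206329 -0.02101695] [0.01922701 0.02577761 0.03458646] 0.02155319971693845
```

View pics/s2.png

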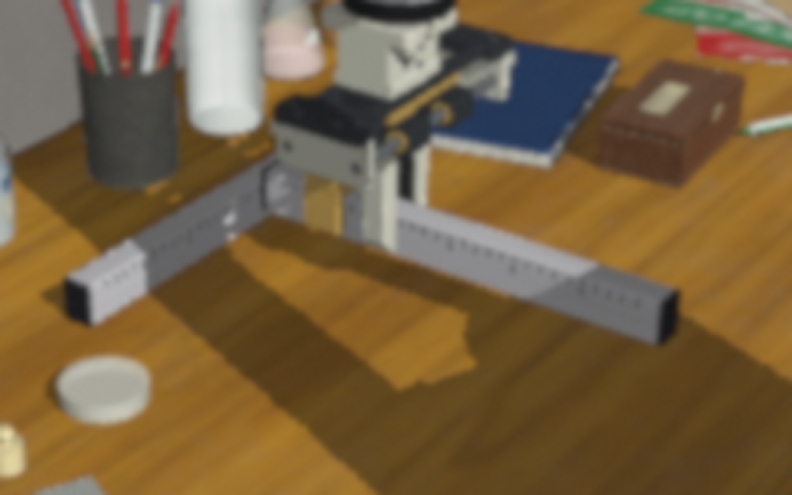

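The beam hangs level and clear, and the moment implies its mass centre is within about 3 mm of the grip. I'll raise it and carry it over the stand.

>>> step_arm(commands=[{"xyz": [-15, 0, 0], "turn": [0, 0, 0], "grip": 15}, {"xyz": [-40, 0, 0], "turn": [0, 0, 0], "grip": 15}, {"xyz": [-70, 0, 0], "turn": [0, 0, 0], "grip": 15}, {"xyz": [-95, -15, 2], "turn": [0, 0, 0], "grip": 15}, {"xyz": [-110, -40, 5], "turn": [0, 0, 0], "grip": 15}, {"xyz": [-110, -75, 10], "turn": [0, 0, 0], "grip": 15}, {"xyz": [-110, -115, 16], "turn": [0, 0, 0], "grip": 15}, {"xyz": [-110, -155, 21], "turn": [0, 0, 0], "grip": 15}, {"xyz": [-110, -195, 27], "turn": [0, 0, 0], "grip": 15}, {"xyz": [-110, -235, 32], "turn": [0, 0, 0], "grip": 15}, {"xyz": [-110, -270, 37], "turn": [0, 0, 0], "grip": 15}, {"xyz": [-110, -290, 40], "turn": [0, 0, 0], "grip": 15}], force=40)

```text
t: 5.92
tool_pos: [0.5762, 0.1311, 0.2398]
orientation: [2.213, 0.018, -2.214]
force: [-0.3, -0.4, -4.7]
opening: 0.0216
```

>>> step_arm(commands=[{"xyz": [0, -20, 3], "turn": [0, 0, 0], "grip": 15}, {"xyz": [0, -50, 7], "turn": [0, 0, 0], "grip": 15}, {"xyz": [0, -80, 11], "turn": [0, 0, 0], "grip": 15}, {"xyz": [0, -97, 13], "turn": [0, 0, 0], "grip": 15}, {"xyz": [20, -97, 13], "turn": [0, 0, 0], "grip": 15}, {"xyz": [40, -97, 13], "turn": [0, 0, 0], "grip": 15}, {"xyz": [50, -97, 13], "turn": [0, 0, 0], "grip": 15}, {"xyz": [50, -97, 13], "turn": [0, 0, 0], "grip": 15}, {"xyz": [50, -97, 13], "turn": [0, 0, 0], "grip": 15}], force=40)

```text
t: 7.05
tool_pos: [0.5634, 0.2251, 0.1903]
orientation: [2.216, 0.015, -2.214]
force: [0.3, 0.1, -4.3]
opening: 0.0221
```

```bash
python3 - <<'E'
from h import *
F=[];T=[]
for i in range(4):
    im=read_camera("scene"); s=telemetry.read_state();F.append(s["force"]);T.append(s["wrist_torque"])
t=read_camera("top")
R,_=cv2.Rodrigues(s["orientation"]);print(R)
print(s["t"],s["tool_pos"],np.mean(F,0),np.mean(T,0),s["opening"])
a=cv2.resize(im[200:400,160:360],None,fx=2.0,fy=2,interpolation=cv2.INTER_CUBIC)
b=cv2.resize(t[120:320,120:320],None,fx=2,fy=2,interpolation=cv2.INTER_CUBIC)
cv2.imwrite("pics/s3.png",np.hstack([a,b])[:,:,::-1])
E
```

```text
[[ 1.43752694e-03  1.37134953e-02 -9.99904932e-01]
 [ 4.29673977e-04 -9.99905882e-01 -1.37128906e-02]
 [-9.99998874e-01 -4.09920479e-04 -1.44328397e-03]]
7.25 [0.56340753 0.22546017 0.1906611 ] [ 0.41822028  0.06355339 -4.37902851] [ 0.0457165  -0.01939926  0.00761565] 0.021938617342372246
```

View pics/s3.png

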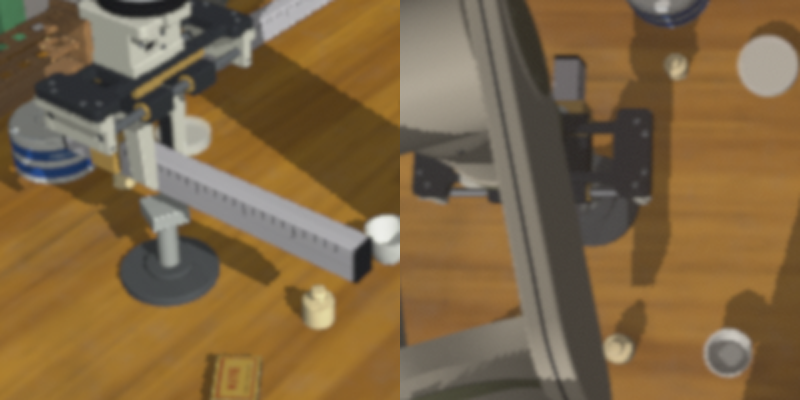

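The beam hangs level over the head, with its underside about 20 mm above it. I'll lower it gently.

>>> step_arm(commands=[{"xyz": [8, 0, 0], "turn": [0, 0, 0], "grip": 15}, {"xyz": [14, 0, 0], "turn": [0, 0, 0], "grip": 15}, {"xyz": [18, 0, 0], "turn": [0, 0, 0], "grip": 15}, {"xyz": [20, 0, 0], "turn": [0, 0, 0], "grip": 15}, {"xyz": [20, 0, 0], "turn": [0, 0, 0], "grip": 15}, {"xyz": [20, 0, 0], "turn": [0, 0, 0], "grip": 15}], force=40)

```text
t: 8.05
tool_pos: [0.5631, 0.2254, 0.1698]
orientation: [2.215, 0.015, -2.214]
force: [-0.7, -0.7, -4.7]
opening: 0.022
```

>>> step_arm(commands=[{"xyz": [0.5, 0, 0], "turn": [0, 0, 0], "grip": 15}, {"xyz": [1, 0, 0], "turn": [0, 0, 0], "grip": 15}, {"xyz": [1, 0, 0], "turn": [0, 0, 0], "grip": 15}, {"xyz": [1, 0, 0], "turn": [0, 0, 0], "grip": 15}])

```text
t: 8.55
tool_pos: [0.5631, 0.2254, 0.1696]
orientation: [2.215, 0.015, -2.214]
force: [-5.0, -1.9, 5.2]
opening: 0.0218
```

Contact at the expected height. I'll ease off slightly to take up the pressing force and check.

>>> step_arm(commands=[{"xyz": [-0.5, 0, 0], "turn": [0, 0, 0], "grip": 15}, {"xyz": [-0.5, 0, 0], "turn": [0, 0, 0], "grip": 15}, {"xyz": [-0.5, 0, 0], "turn": [0, 0, 0], "grip": 15}])

```text
t: 8.93
tool_pos: [0.5631, 0.2255, 0.1696]
orientation: [2.215, 0.015, -2.214]
force: [-2.8, -1.4, 5.2]
opening: 0.0218
```

```bash
python3 - <<'E'
from h import *
F=[];T=[]
for i in range(4):
    im=read_camera("scene"); s=telemetry.read_state();F.append(s["force"]);T.append(s["wrist_torque"])
print(s["t"],s["tool_pos"],np.mean(F,0),np.mean(T,0),s["opening"])
cv2.imwrite("pics/s4.png",cv2.resize(im[210:350,170:360,::-1],None,fx=4.2,fy=4.2,interpolation=cv2.INTER_CUBIC))
E
```

```text
9.125 [0.56312971 0.22545434 0.16962224] [-3.33697466 -1.35774648  5.44071335] [-0.1867076   0.66739912  0.00978883] 0.021554600660587987
```

View pics/s4.png

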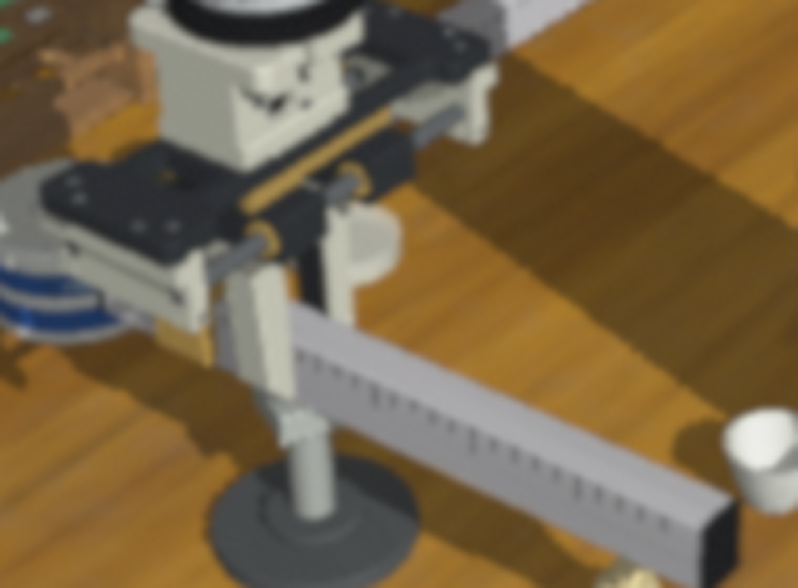

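The beam sits level on the head with a light preload. Next I'll relax the grip force, then open slowly.

>>> step_arm(commands=[{"xyz": [0, 0, 0], "turn": [0, 0, 0], "grip": 20}, {"xyz": [0, 0, 0], "turn": [0, 0, 0], "grip": 20}, {"xyz": [0, 0, 0], "turn": [0, 0, 0], "grip": 20}, {"xyz": [0, 0, 0], "turn": [0, 0, 0], "grip": 20}], force=3)

```text
t: 9.62
tool_pos: [0.5632, 0.2255, 0.1695]
orientation: [2.215, 0.016, -2.214]
force: [-0.5, -0.1, 5.4]
opening: 0.022
```

>>> step_arm(commands=[{"xyz": [0, 0, 0], "turn": [0, 0, 0], "grip": 23}, {"xyz": [0, 0, 0], "turn": [0, 0, 0], "grip": 24}, {"xyz": [0, 0, 0], "turn": [0, 0, 0], "grip": 25}, {"xyz": [0, 0, 0], "turn": [0, 0, 0], "grip": 26}, {"xyz": [0, 0, 0], "turn": [0, 0, 0], "grip": 27}, {"xyz": [0, 0, 0], "turn": [0, 0, 0], "grip": 28}])

```text
t: 10.38
tool_pos: [0.5629, 0.2254, 0.1692]
orientation: [2.215, 0.015, -2.214]
force: [-0.2, -0.3, -0.0]
opening: 0.028
```

```bash
python3 - <<'E'
from h import *
F=[];T=[]
for i in range(4):
    im=read_camera("scene"); s=telemetry.read_state();F.append(s["force"]);T.append(s["wrist_torque"])
print(s["t"],s["tool_pos"],np.mean(F,0),np.mean(T,0),s["opening"])
cv2.imwrite("pics/s5.png",cv2.resize(im[210:350,170:360,::-1],None,fx=4.2,fy=4.2,interpolation=cv2.INTER_CUBIC))
E
```

```text
10.575 [0.56294717 0.22540086 0.16926613] [-0.49983804 -0.30847936 -0.03282273] [ 0.04747039  0.01433463 -0.01963494] 0.028189786498612972
```

View pics/s5.png

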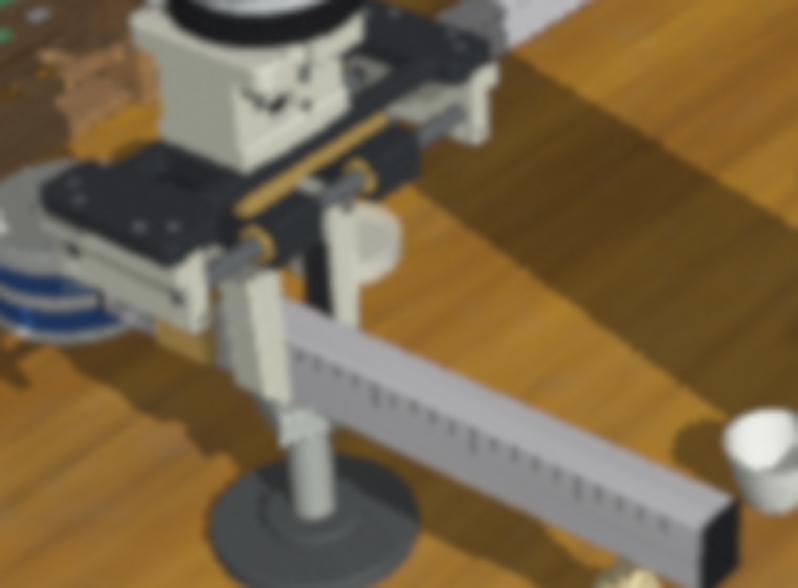

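The beam is free of the fingers (zero force, 28 mm opening) and hasn't moved. I'll open the rest of the way and retreat upward.

>>> step_arm(commands=[{"xyz": [0, 0, 0], "turn": [0, 0, 0], "grip": 40}, {"xyz": [0, 0, 0], "turn": [0, 0, 0], "grip": 60}, {"xyz": [0, 0, 0], "turn": [0, 0, 0], "grip": 75}, {"xyz": [0, 0, 0], "turn": [0, 0, 0], "grip": 75}, {"xyz": [-15, 0, 0], "turn": [0, 0, 0], "grip": 75}, {"xyz": [-45, 0, 0], "turn": [0, 0, 0], "grip": 75}, {"xyz": [-85, 0, 0], "turn": [0, 0, 0], "grip": 75}, {"xyz": [-130, 0, 0], "turn": [0, 0, 0], "grip": 75}, {"xyz": [-170, 0, 0], "turn": [0, 0, 0], "grip": 75}, {"xyz": [-180, 0, 0], "turn": [0, 0, 0], "grip": 75}, {"xyz": [-180, 0, 0], "turn": [0, 0, 0], "grip": 75}, {"xyz": [-180, 0, 0], "turn": [0, 0, 0], "grip": 75}])

```text
t: 12.08
tool_pos: [0.5623, 0.2252, 0.3471]
orientation: [2.211, 0.014, -2.217]
force: [-0.3, 0.8, -0.9]
opening: 0.0748
```

```bash
python3 - <<'E'
from h import *
a=read_camera("scene")
for i in range(10): im=read_camera("scene")
s=telemetry.read_state();print(s["t"],s["tool_pos"],s["force"]); print("change",np.abs(im.astype(int)-a).max())
cv2.imwrite("pics/s6.png",cv2.resize(im[210:350,170:360,::-1],None,fx=4.2,fy=4.2,interpolation=cv2.INTER_CUBIC))
E
```

```text
12.625 [0.56292712 0.22540373 0.34921679] [ 0.6028655  -0.01123555  0.34779103]
change 84
```

View pics/s6.png

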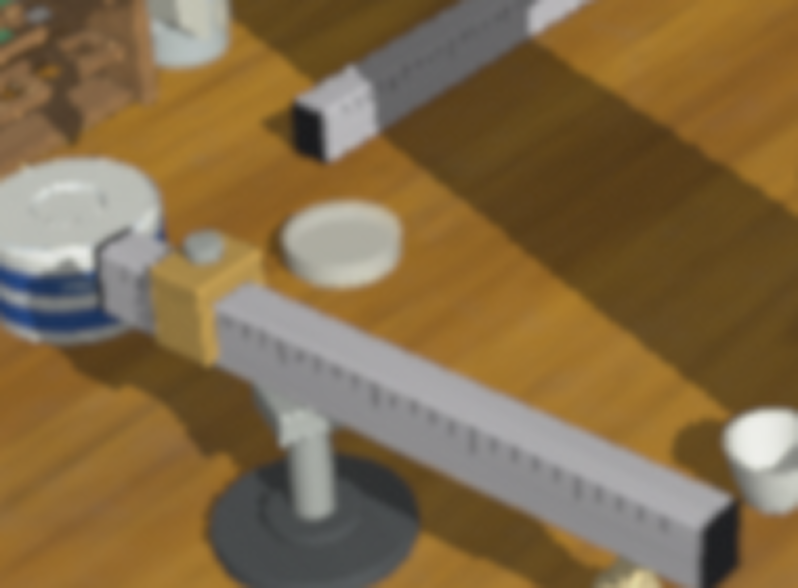

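The beam sits level on the head, with the gripper well clear. Its far end (x about 0.67) is about 60 mm short of the pot, so it isn't leaning on it. I'll check that it's still, then hand in.

```bash
python3 - <<'E'
from h import *
a=cv2.imread("pics/s6.png")
p=read_camera("scene")
for i in range(10): q=read_camera("scene")
d=np.abs(q.astype(int)-p)[210:350,170:360];print("late change",d.max())
b=cv2.resize(q[210:350,170:360,::-1],None,fx=4.2,fy=4.2,interpolation=cv2.INTER_CUBIC);print("vs s6",cv2.absdiff(a,b).max())
if d.max()<25: print(robot.close_job())
E
```

```text
late change 16
vs s6 16
the job is handed in; nothing more can be done
None
```

The loaded beam is balanced level on the stand head, and I handed the job in at about 13 s of the 51 s limit.

- **Pick-up:** I gripped the beam at the balance point worked out from the images, (0.621, -0.161). It hung level when lifted. The wrist moment put its mass centre about 3 mm from the grip, with 2 mm of uncertainty; a later reading over the stand gave about 4 mm.
- **Placing:** I lowered it onto the head at about (0.563, 0.225), relaxed the grip, opened slowly and retreated upward. The beam did not shift on release.
- **Last checks:** The beam was level with the gripper about 0.18 m up and touching nothing. Frames 0.5 s apart differed only by image noise.
- **Disagreements:** The two cameras placed the head about 6 mm apart in x (0.563 and 0.557). I mostly trusted the top view, and the difference is inside the 15 mm tolerance. At contact the beam pressed on the head with about 10 N and touched one edge first. This went away on release.

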